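# Driftwood stand for a tealight

## Task

Build a candle stand from the two driftwood offcuts: first lay the upright wedge on a broad side on the desk and let go, to see that it rests by itself. Then take it again and set it centrally on the low block, its thick end over the low side of the slope so that its top comes out level, and stand the tealight upright on its middle. Leave the low block where it is.

Things in the scene. Friction and masses are not known exactly. Their poses are not given: they have to be found in the camera images.
- foot: Low driftwood block, 120 x 100 mm in plan with irregularly cut corners, 0.4 kg, loose on the desk. Origin: centre of its underside, z up. Its flat top slopes down 12 degrees towards its own +x: 55 mm high at x = -60, 42 at the centre, 29 at x = +60 mm; its y axis runs level across the slope.
- foot_top (a point): The middle of the foot's sloping top, 42 mm above the desk, straight over the foot's origin; axes parallel to the foot's.
- wedge: Driftwood wedge, 0.1 kg, 90 mm long, 56 wide, 38 thick at one end, 19 at the other, edges chamfered 4 mm; stands on its thick end, topples if tilted 25 degrees about y. Origin: middle of the thick end face; z along its length to the thin end, y across its width (grip faces y = +-28 mm, parallel for z 12 to 78), x through its thickness. Either broad side may be the underside.
- wedge_mid (a point): The middle of the wedge, at x = 0, y = 0, z = 45 mm of its own frame; 14.2 mm from either broad side.
- wedge_side_a (a point): The middle of the wedge's broad side on +x; z points straight out of that side. Both broad sides are flat and lean 6 degrees to the middle plane x = 0.
- wedge_side_b (a point): The middle of the wedge's broad side on -x; z points straight out of that side.
- candle: Tealight in a round metal tin, 38 mm across, 15 mm high, 30 g, standing on the desk. Origin: centre of its underside, z up.

How it is judged:
By the outcome, as a careful person would: the job done as asked, in the order asked, and still so for the second after the job is handed in, with the robot touching nothing.
It also fails if it takes over 66 s, if anything falls off the work surface, if the arm or the gripper's body presses on something with over 40 N, if the wrist force passes 120 N, or if a joint passes its speed limit or range.

## Robot

A 6-joint arm with a two-finger parallel gripper is mounted at the origin on a cart in front of the work surface, level with it; the furniture and walls round the work are solid. World frame = base frame: x ahead of the robot, y to its left, z up, the work surface at z = 0. Lengths are in m, angles in rad, forces in N, time in s.
With the tool pointing down it reaches from about 0.25 to 0.725 m from the base axis. Payload 4 kg.
Tool frame: the origin (TCP) lies on the centre line of the jaws, within the pads' length; the fingertips stand 22 mm ahead of it and the grasp point (between the pads) lies 3 mm ahead of it; z points along the fingers, y is the line along which they close (so a half turn about z gives the same grasp; the last joint's range is limited). The gripper opens to 85 mm and grips with 20 to 120 N. Pads are 22 mm wide; open, the fingers measure 114 mm over their backs; the gripper's body (76 mm by 85 mm) begins 54 mm behind the grasp point. The pads swing forward as they close: fully open they stand 13 mm farther back than shut.
Start: joints at [-1.12, 0.241, 0.005, 1.335, 0, 1.571], TCP at [0.218, -0.45, 0.233] pointing down, gripper open.
Joint ranges: [-2.72, 2.72], [-1.05, 1.87], [-1.09, 1.28], [-1.99, 2.15], [-1.42, 1.44], [-3.14, 3.14]. Speed limits (rad/s): [2.79, 2.79, 3.14, 3.14, 3.14, 3.14].

## Interface

Orientations are given as a unit quaternion [x, y, z, w].
In Python, from workcell import bot gives the robot as it stands.
- The arm moves only by the shell command python3 -m inch 'ROWS'. ROWS is JSON, one flat list of numbers, 7 for each row, row after row: the shift along the world's x, y, z in mm, then the turn, a rotation vector about the world's x, y, z in rad, then the opening in per cent of the stroke, from 0 (shut) to 100 (fully open). A call has 1 to 8 rows; each row is the pose to reach, as a shift and turn from the pose commanded when the call began; what a row does not reach only later rows make up. A row lasts 1/12 s, in which the tool goes at most 41.7 mm and 7.16 degrees, less where a joint would pass 70% of its speed; a pose out of reach is approached as far as the arm can. A call with a gripper value outside its range is refused whole. The fingers move at their own pace and stop on an object; the grip force is fixed at half the most. Time passes only in rows, so rows that repeat a pose let the fingers close. It gives the time, the measured TCP pose, the force, the opening and the grip force at its end, in the units of the state.
- bot.get_obs(): the state, without advancing time (a new reading comes with each control period).
- bot.camera(name): name is "side" or "top" or "wrist"; returns the picture (384x512x3 uint8, blue, green, red); there is no depth.
- bot.camera_info(name): a dict with "intrinsics" (3x3 intrinsics, pixels), "camera_from_world" (4x4, takes a point from world to camera coordinates); the wrist camera has in their place "hand_eye" (4x4, takes a point from camera to tool coordinates, whose origin is the TCP and whose axes are the flange's). Camera axes: x right, y down, z forward; pixel columns grow to the right and rows downward; lengths in m; the calibration is good to about 2 mm. A picture is of the moment at which its call begins: read the wrist's pose just before it. camera_info takes no time and is no camera call.
- bot.job_done(): hands the job in; it is judged then, once.
Trained networks look in the newest picture that a camera, given by its name, has taken for a name from the list of things; names that differ only in an ending like _2 or _b are one class to them, and where a whole thing is asked for, a point or a joint stands for the part that bears it (a point fixed in the world has none). Each returns a list of dicts, best first, with "confidence" (0 to 1); they miss things now and then, are a little off and sometimes report something else, mostly with a low value. They report only what shows in the picture. A call takes as long as a camera call.
- bot.silhouettes(camera, target): "mask" (384x512 bool, what is visible of it) and "uv" ([column, row] in pixels, amid what is visible of it).
- bot.spot_point(camera, target): "uv" ([column, row] in pixels: a listed point, or the origin of a listed thing).
The state is a dict: "clock": time; "joint_pos": joint angles; "joint_vel": joint speeds; "tau": joint torques, N m; "eef_pos": TCP position; "tool_rot": TCP orientation; "ft_force": force on the tool from outside, world axes, zero at the start; "ft_torque": the same for the moment, N m; "grip_width": finger opening in m; "grasp_force": force on a finger pad.
Only numpy, scipy, OpenCV 4.12 (cv2) and the standard library are available. Lean on these libraries where they do the work, as an engineer would, in place of code of your own. Each camera call takes 0.05 s, during which the arm holds its last target. There are 200 camera calls.

## Working session

There is one attempt and no reset: what is moved stays moved. The work goes in short steps, Python scripts to look and compute and a shell command to move; the robot and the scene stay as the last step left them, time stands still between calls to the robot, and variables do not carry over. Pictures are saved under pics/ and viewed, at most 10 in all, crops included, and the job is handed in when it is done.

```bash
mkdir -p pics; ls; cat > h.py <<'E'
import numpy as np, cv2
from scipy.spatial.transform import Rotation as R
from workcell import bot
def cam(c):
    i=bot.camera_info(c); K=np.array(i["intrinsics"])
    if "camera_from_world" in i: return K,np.array(i["camera_from_world"])
    o=bot.get_obs(); T=np.eye(4); T[:3,:3]=R.from_quat(o["tool_rot"]).as_matrix(); T[:3,3]=o["eef_pos"]
    return K,np.linalg.inv(T@np.array(i["hand_eye"]))
def ray(c,uv):
    K,M=cam(c); Mi=np.linalg.inv(M); d=Mi[:3,:3]@np.linalg.solve(K,[uv[0],uv[1],1]); return Mi[:3,3],d
def atz(c,uv,z):
    o,d=ray(c,uv); return o+d*(z-o[2])/d[2]
def proj(c,p):
    K,M=cam(c); q=K@(M[:3,:3]@np.array(p)+M[:3,3]); return q[:2]/q[2]
def tri(a,b):
    # least squares of rays [(o,d)...]
    A=0;B=0
    for o,d in (a,b):
        d=d/np.linalg.norm(d);P=np.eye(3)-np.outer(d,d);A=A+P;B=B+P@o
    return np.linalg.solve(A,B)
E
python3 - <<'E'
from h import *
np.set_printoptions(precision=4,suppress=True)
for c in("top","side"):
    im=bot.camera(c); cv2.imwrite(f"pics/{c}0.png",im)
    for t in("foot","foot_top","wedge","wedge_mid","wedge_side_a","candle"):
        for r in bot.spot_point(c,t)[:2]: print(c,t,r["confidence"],np.array(r["uv"]))
    K,M=cam(c); print(K,np.linalg.inv(M))
print(bot.get_obs())
E
```

```text
pics
top foot 0.9 [255.5 179.5]
top foot 0.72 [163.8 223. ]
top foot_top 0.76 [258.7 174.8]
top wedge 0.93 [163.5 221.2]
top wedge_mid 0.81 [156.2 225.2]
top wedge_side_a 0.79 [166.3 227.5]
top wedge_side_a 0.68 [151.5 221.3]
top candle 0.65 [355.9 208.3]
top candle 0.39 [164.4 223.6]
[[463.3526   0.     248.6533]
 [  0.     463.3526 191.1248]
 [  0.       0.       1.    ]] [[ 0.0048 -0.9916  0.1292  0.3914]
 [-1.     -0.0058 -0.0071  0.1686]
 [ 0.0078 -0.1291 -0.9916  1.0233]
 [ 0.      0.      0.      1.    ]]
side foot 0.94 [294.8 230.1]
side foot_top 0.73 [294.7 212.6]
side foot_top 0.72 [230.2 164.9]
side wedge 0.77 [228.6 166.7]
side wedge_mid 0.67 [226.9 151.1]
side wedge_side_a 0.98 [224.3 152.3]
side wedge_side_a 0.65 [232.4 148.2]
side candle 0.93 [281.3 332.3]
[[470.0414   0.     264.872 ]
 [  0.     470.0414 191.8744]
 [  0.       0.       1.    ]] [[ 0.9871 -0.101   0.1243  0.3912]
 [-0.1601 -0.6369  0.7541 -0.4933]
 [ 0.003  -0.7643 -0.6449  0.6459]
 [ 0.      0.      0.      1.    ]]
{'clock': 0.7, 'joint_pos': array([-1.12  ,  0.2405,  0.005 ,  1.3352,  0.    ,  1.5708]), 'joint_vel': array([ 0.001 , -0.0003,  0.    , -0.0003,  0.0008,  0.0001]), 'tau': array([  0.0008, -37.2077,  25.2643,   0.001 ,  -0.0001,   0.    ]), 'eef_pos': array([ 0.2178, -0.45  ,  0.2331]), 'tool_rot': array([0.9747, 0.2235, 0.    , 0.    ]), 'ft_force': array([-0.0913,  0.1134, -0.0144]), 'ft_torque': array([ 0.0151,  0.052 , -0.0025]), 'grasp_force': 0.0, 'grip_width': 0.0853942279928079}
```

```bash
python3 - <<'E'
import cv2,numpy as np
a=cv2.imread("pics/top0.png")[130:290,110:410];b=cv2.imread("pics/side0.png")[90:370,170:400]
cv2.imwrite("pics/a.png",cv2.resize(a,None,fx=2.6,fy=2.6,interpolation=cv2.INTER_CUBIC))
cv2.imwrite("pics/b.png",cv2.resize(b,None,fx=2.1,fy=2.1,interpolation=cv2.INTER_CUBIC))
E
```

```text
(no output)
```

View pics/a.png

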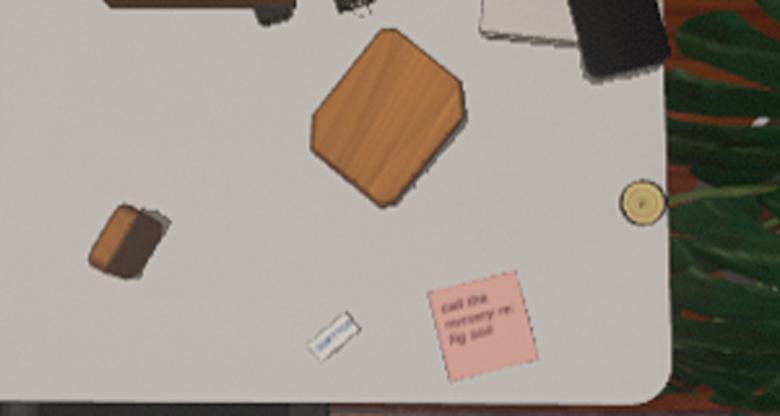

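View pics/b.png

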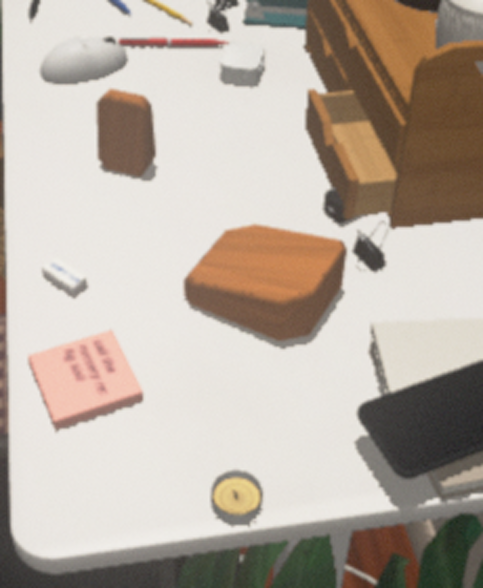

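The top view shows the foot's top face at about (259,175), the wedge standing at (159,223) with its thin end up and a broad side facing right/up, and the candle at (357,208), close to the right edge of the desk. In the side view the foot is at (295,215), the wedge at (230,150) and the candle at (282,326).

```bash
python3 - <<'E'
from h import *
np.set_printoptions(precision=4,suppress=True)
fa=lambda p:(p[0]/2.6+110,p[1]/2.6+130); fb=lambda p:(p[0]/2.1+170,p[1]/2.1+90)
for a,b in [((388,29),(345,242)),((465,100),(284,303)),((388,207),(187,282)),((312,135),(252,226)),((388,118),(268,264))]:
    print("foot",tri(ray("top",fa(a)),ray("side",fb(b))))
for a in [(125,205),(90,260)]: print("wedge top edge",atz("top",fa(a),.09))
print("wedge",tri(ray("top",(156.2,225.2)),ray("side",(226.9,151.1))),tri(ray("top",(163.5,221.2)),ray("side",(228.6,166.7))))
for z in(0,.015):print("candle",atz("top",fa((643,203)),z),atz("side",fb((236,495)),z))
bot.camera("top");bot.camera("side")
for c in("top","side"):
  for t in ("wedge","foot"):
    r=bot.silhouettes(c,t)[0]; m=r["mask"].astype(np.uint8); np.save(f"{t}_{c}.npy",m)
    cn=max(cv2.findContours(m,0,2)[0],key=cv2.contourArea); print(c,t,r["confidence"],cv2.approxPolyDP(cn,1.5,True)[:,0].tolist())
print(np.array(bot.camera_info("wrist")["hand_eye"]))
E
```

```text
foot [0.6271 0.1394 0.0541]
foot [0.5627 0.0767 0.0507]
foot [0.4827 0.1384 0.0271]
foot [0.5487 0.2012 0.0298]
foot [0.5562 0.1387 0.0379]
wedge top edge [0.4759 0.3445 0.09  ]
wedge top edge [0.4332 0.3702 0.09  ]
wedge [0.4457 0.3552 0.0486] [0.4516 0.3467 0.0122]
candle [ 0.4882 -0.0802  0.    ] [ 0.4902 -0.0688 -0.    ]
candle [ 0.4868 -0.0765  0.015 ] [ 0.4879 -0.0787  0.015 ]
top wedge 0.6 [[155, 209], [145, 225], [144, 231], [159, 237], [171, 222], [171, 216], [161, 209]]
top foot 0.81 [[262, 141], [256, 141], [231, 172], [228, 183], [229, 188], [255, 209], [261, 208], [268, 201], [288, 174], [286, 161]]
side wedge 0.7 [[221, 133], [216, 141], [216, 164], [222, 171], [236, 173], [243, 164], [241, 139], [233, 134]]
side foot 0.59 [[257, 222], [257, 228], [260, 233], [298, 250], [306, 251], [315, 248], [331, 228], [334, 208], [328, 203], [287, 197], [277, 200]]
[[ 0.0006 -0.9459 -0.3245  0.083 ]
 [ 1.      0.0011 -0.0013 -0.0003]
 [ 0.0016 -0.3245  0.9459 -0.141 ]
 [ 0.      0.      0.      1.    ]]
```

```bash
python3 -m inch '[40,0,20,0,0,0,100, 75,30,25,0,0,0,100, 105,62,25,0,0,0,100, 130,96,25,0,0,0,100, 150,132,25,0,0,0,100, 165,170,25,0,0,0,100, 180,208,25,0,0,0,100, 190,246,25,0,0,0,100]' && python3 -m inch '[10,38,0,0,0,0,100, 18,76,0,0,0,0,100, 22,114,0,0,0,0,100, 25,152,0,0,0,0,100, 27,190,0,0,0,0,100, 28,228,0,0,0,0,100, 30,260,0,0,0,0,100, 30,260,0,0,0,0,100]'
```

```text
clock: 1.67
eef_pos: [0.4075, -0.2069, 0.2581]
tool_rot: [0.975, 0.223, 0.0, 0.0]
ft_force: [0.6, -0.2, 0.4]
grip_width: 0.0852
grasp_force: 0.0
clock: 2.33
eef_pos: [0.4366, 0.0562, 0.2582]
tool_rot: [0.974, 0.227, 0.001, -0.001]
ft_force: [0.4, -0.5, -0.4]
grip_width: 0.0857
grasp_force: 0.0
```

```bash
python3 -m inch '[30,20,0,0,0,0,100, 65,40,0,0,0,0,100, 95,60,0,0,0,0,100, 115,70,0,0,0,0,100, 115,70,0,0,0,0,100, 115,70,0,0,0,0,100]' && python3 - <<'E'
from h import *
np.set_printoptions(precision=4,suppress=True)
np.save("Twf.npy",cam("wrist")[1])
im=bot.camera("wrist"); cv2.imwrite("pics/w1.png",im); print(cam("wrist")[0])
for t in("foot","foot_top"):
    for r in bot.spot_point("wrist",t)[:2]: print(t,r["confidence"],np.array(r["uv"]),atz("wrist",r["uv"],0 if t=="foot" else .042))
r=bot.silhouettes("wrist","foot")[0]; m=r["mask"].astype(np.uint8); np.save("foot_wrist.npy",m)
cn=max(cv2.findContours(m,0,2)[0],key=cv2.contourArea); print(cv2.approxPolyDP(cn,2,True)[:,0].tolist())
E
```

```text
clock: 2.83
eef_pos: [0.5519, 0.1212, 0.2569]
tool_rot: [0.975, 0.224, -0.001, 0.0]
ft_force: [-0.8, -0.9, 0.3]
grip_width: 0.0857
grasp_force: 0.0
[[332.5329   0.     253.6404]
 [  0.     332.5329 188.2904]
 [  0.       0.       1.    ]]
foot 0.82 [238.7 134.1] [0.5558 0.1438 0.    ]
foot_top 0.57 [240.7 140.5] [0.5578 0.1402 0.042 ]
[[274, 83], [262, 78], [186, 117], [179, 138], [209, 194], [219, 196], [282, 174], [292, 168], [301, 146]]
```

View pics/w1.png

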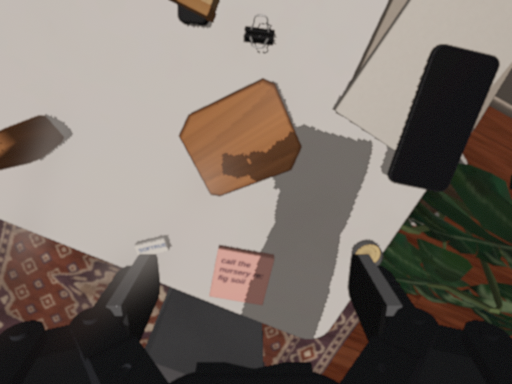

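The wrist view shows the foot's top face centred at about (240,138), with long edges running (186,117)→(262,78) and (219,196)→(292,168). The wedge is partly visible on the left at (25,140).

```bash
python3 - <<'E'
from h import *
np.set_printoptions(precision=4,suppress=True)
def run(c,M,cn):
    K=cam(c)[0]; Mi=np.linalg.inv(M); o=Mi[:3,3]
    d=(Mi[:3,:3]@np.linalg.solve(K,np.c_[cn,np.ones(len(cn))].T)).T
    best=None
    for th in np.radians(np.arange(125,160,.5)):
        ex=np.array([np.cos(th),np.sin(th)]);ey=np.array([-ex[1],ex[0]]);ctr=np.array([.556,.139])
        for _ in range(4):
            n=np.r_[ex*np.tan(np.radians(12)),1]; p0=np.r_[ctr,.042]
            P=o+d*(((p0-o)@n)/(d@n))[:,None]; a=(P[:,:2])@np.c_[ex,ey]
            lo=np.percentile(a,2,axis=0);hi=np.percentile(a,98,axis=0)
            ctr=np.c_[ex,ey]@((lo+hi)/2)
        ar=np.prod(hi-lo)
        if best is None or ar<best[0]: best=(ar,np.degrees(th),ctr,hi-lo,P)
    print(c,best[:4]); return best[4]
for c,M in(("wrist",np.load("Twf.npy")),("top",cam("top")[1])):
    m=np.load(f"foot_{c}.npy"); cn=max(cv2.findContours(m,0,1)[0],key=cv2.contourArea)[:,0].astype(float)
    run(c,M,cn)
    im=cv2.imread("pics/w1.png" if c=="wrist" else "pics/top0.png")
P=np.array([(262,80),(274,84),(300,146),(282,175),(219,195),(209,193),(180,136),(186,118)],float)
P=np.array([(263.,80),(186,118),(219,195),(292,168)]); Q=run("wrist",np.load("Twf.npy"),P); print(Q)
for i,j in((1,0),(2,3)): v=Q[i]-Q[j]; print(np.degrees(np.arctan2(v[1],v[0])))
for i,j in(((186,118),(263,80)),((219,195),(282,175)),((209,193),(180,136)),((300,146),(274,84))):
    Q=run("wrist",np.load("Twf.npy"),np.array([i,j],float)); v=Q[0]-Q[1]; print(np.degrees(np.arctan2(v[1],v[0])))
E
```

```text
wrist (np.float64(0.011907761911352585), np.float64(141.0), array([0.5557, 0.1423]), array([0.1191, 0.0999]))
top (np.float64(0.012408517257833216), np.float64(141.0), array([0.5534, 0.1416]), array([0.123 , 0.1008]))
wrist (np.float64(0.009330785103724107), np.float64(136.0), array([0.5563, 0.1418]), array([0.0911, 0.1024]))
[[0.6251 0.1473 0.0517]
 [0.5534 0.2044 0.0323]
 [0.4878 0.1361 0.0324]
 [0.5579 0.079  0.0515]]
141.4476095373357
140.8299374781925
wrist (np.float64(6.870252428518525e-06), np.float64(141.5), array([0.5892, 0.1759]), array([0.0879, 0.0001]))
141.4490746933434
wrist (np.float64(2.1159249805726653e-05), np.float64(138.0), array([0.5171, 0.1105]), array([0.0741, 0.0003]))
138.22108701601135
wrist (np.float64(9.235033493368408e-06), np.float64(139.5), array([0.5118, 0.1748]), array([0.0001, 0.0681]))
-130.61405805139836
wrist (np.float64(4.1789327326683485e-06), np.float64(140.5), array([0.604 , 0.1079]), array([0.0001, 0.0678]))
-129.44785049986956
```

```bash
python3 - <<'E'
from h import *
np.set_printoptions(precision=3,suppress=True)
q0=R.from_quat(bot.get_obs()["tool_rot"])
h=np.radians(59);a=np.radians(66)
x0=q0.as_matrix()[:,0]; yaw=h-np.arctan2(x0[1],x0[0])
for f in(.33,.66,1):
  r=R.from_rotvec(a*f*np.array([np.sin(h),-np.cos(h),0]))*R.from_rotvec([0,0,yaw]); print(f,r.as_rotvec(),(r*q0).as_matrix()[:,2],np.degrees(r.magnitude()))
E
```

```text
0.33 [ 0.26  -0.285  0.573] [ 0.191  0.318 -0.929] 39.559711303167084
0.66 [ 0.519 -0.569  0.551] [ 0.355  0.591 -0.725] 54.29078326782837
1 [ 0.786 -0.862  0.514] [ 0.471  0.783 -0.407] 73.03764355876845
```

```bash
python3 -m inch '[-25,10,0,0.07,-0.08,0.06,100, -55,25,0,0.14,-0.16,0.12,100, -85,45,0,0.22,-0.24,0.18,100, -115,60,0,0.29,-0.31,0.22,100, -145,75,-10,0.36,-0.39,0.26,100, -165,90,-20,0.43,-0.47,0.31,100, -182,100,-35,0.5,-0.54,0.35,100, -182,100,-50,0.57,-0.62,0.39,100]' && python3 - <<'E'
from h import *
o=bot.get_obs();print(o["joint_pos"])
q=R.from_quat(o["tool_rot"]);h=np.radians(59)
z=np.array([.471,.783,-.407]);x=np.array([np.cos(h)*.407,np.sin(h)*.407,np.sin(np.radians(66))]);y=np.cross(z,x)
print((R.from_matrix(np.c_[x,y,z])*q.inv()).as_rotvec())
E
```

```text
clock: 3.7
eef_pos: [0.3655, 0.2224, 0.2091]
tool_rot: [0.827, 0.385, 0.355, -0.202]
ft_force: [2.2, -0.1, -2.1]
grip_width: 0.0852
grasp_force: 0.0
[ 0.16480507 -0.30316251 -0.92597807  0.27941933  0.55671755  2.63284411]
[ 0.22187172 -0.22708785  0.12054362]
```

```bash
python3 -m inch '[2,2,-20,0.08,-0.08,0.04,100, 4,2,-40,0.15,-0.15,0.08,100, 5,2,-60,0.22,-0.23,0.12,100, 5,2,-80,0.22,-0.23,0.12,100, 5,2,-80,0.22,-0.23,0.12,100]' && python3 - <<'E'
from h import *
np.set_printoptions(precision=4,suppress=True)
o=bot.get_obs();print(o["joint_pos"],R.from_quat(o["tool_rot"]).as_matrix()[:,2])
np.save("Tww.npy",cam("wrist")[1])
im=bot.camera("wrist"); cv2.imwrite("pics/w2.png",im)
for t in("wedge","wedge_mid","wedge_side_b"):
    for r in bot.spot_point("wrist",t)[:2]: print(t,r["confidence"],np.array(r["uv"]),atz("wrist",r["uv"],0 if t=="wedge" else .045))
r=bot.silhouettes("wrist","wedge")[0]; m=r["mask"].astype(np.uint8); np.save("wedge_wrist.npy",m)
cn=max(cv2.findContours(m,0,2)[0],key=cv2.contourArea); print(cv2.approxPolyDP(cn,2,True)[:,0].tolist())
E
```

```text
clock: 4.12
eef_pos: [0.4023, 0.2015, 0.135]
tool_rot: [0.739, 0.418, 0.448, -0.279]
ft_force: [-1.7, -0.3, -1.4]
grip_width: 0.0852
grasp_force: 0.0
[-0.1313  0.2006 -1.0866 -0.3458  0.9912  2.3291] [ 0.4291  0.7873 -0.4428]
wedge_mid 0.68 [224.7 171.7] [0.4574 0.3723 0.045 ]
wedge_side_b 0.97 [227.3 159.9] [0.47   0.3912 0.045 ]
wedge_side_b 0.64 [221.2 184.8] [0.4469 0.3583 0.045 ]
[[237, 134], [202, 135], [192, 147], [191, 157], [200, 202], [210, 213], [246, 213], [252, 206], [250, 144]]
```

View pics/w2.png

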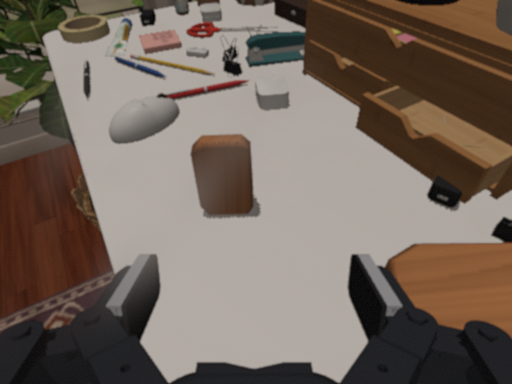

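The wedge stands at (223,173) with one broad side facing the camera. The mouse is behind it at (145,118), and the foot is at lower right.

```bash
cat > wfit.py <<'E'
from h import *
from scipy.optimize import minimize
from scipy.spatial.transform import Rotation as R
def verts():
    V=[]
    for sx in(-1,1):
        for sy in(-1,1):
            for z in(0,.09):
                c=4e-3; t=lambda z:(.019-(.0095)*z/.09)
                zi=c if z==0 else .09-c
                V+= [(sx*(t(z)-c),sy*.024,z),(sx*(t(z)-c),sy*.028,zi),(sx*t(zi),sy*.024,zi)]
    return np.array(V)
V=verts()
def render(c,K,M,pts):
    q=(M[:3,:3]@pts.T).T+M[:3,3]; uv=(K@q.T).T; uv=uv[:,:2]/uv[:,2:]
    m=np.zeros((384,512),np.uint8); h=cv2.convexHull(np.round(uv*16).astype(np.int32)); cv2.fillConvexPoly(m,h,1,shift=4); return m,uv
def contour_cost(uv,mask):  # signed dist of mask contour pts to hull
    cn=max(cv2.findContours(mask,0,1)[0],key=cv2.contourArea)[:,0].astype(float)
    h=cv2.convexHull(uv.astype(np.float32)); return np.array([cv2.pointPolygonTest(h,(float(p[0]),float(p[1])),True) for p in cn])
def fit(views,pose,p0):
    def f(p):
        P=pose(p); return sum(np.mean(np.minimum(contour_cost(render(c,K,M,P)[1],m)**2,25)) for c,K,M,m in views)
    best=min((minimize(f,q,method="Nelder-Mead",options=dict(xatol=1e-4,fatol=1e-3,initial_simplex=np.array([q]+[np.array(q)+np.eye(3)[i]*[.006,.006,.1][i] for i in range(3)]))) for q in p0),key=lambda r:r.fun)
    return best
E
python3 - <<'E'
from wfit import *
np.set_printoptions(precision=4,suppress=True)
Ms={"wrist":np.load("Tww.npy"),"top":cam("top")[1],"side":cam("side")[1]}
vw=[(c,cam(c)[0],Ms[c],np.load(f"wedge_{c}.npy")) for c in Ms]
pose=lambda p:(R.from_rotvec([0,0,p[2]]).apply(V)+[p[0],p[1],0])
for vs in(vw,vw[:1],vw[1:]):
    b=fit(vs,pose,[(.452,.352,np.radians(a)) for a in(50,60,70)]); print(b.x,np.degrees(b.x[2]),b.fun)
print("mouse",atz("wrist",(145,138),0),"thing",atz("wrist",(272,107),0))
E
```

```text
[0.4511 0.356  1.0961] 62.79966741853114 4.055450404224735
[0.451  0.3562 1.0968] 62.83951874251203 2.3812684381366434
[0.4512 0.3555 1.0698] 61.29498367463357 1.6040067847760535
mouse [0.4105 0.5485 0.    ] thing [0.6135 0.5276 0.    ]
```

```bash
cat >> h.py <<'E'
def want(heading,tilt,tz=0):
    """tool rot: x heading, tool z tilted from down towards heading"""
    h=np.radians(heading);a=np.radians(tilt)
    z=np.array([np.cos(h)*np.sin(a),np.sin(h)*np.sin(a),-np.cos(a)]);x=np.array([np.cos(h)*np.cos(a),np.sin(h)*np.cos(a),np.sin(a)])
    return R.from_matrix(np.c_[x,np.cross(z,x),z])
def delta(pos,rot):
    o=bot.get_obs(); q=R.from_quat(o["tool_rot"])
    print("d mm",np.round((np.array(pos)-o["eef_pos"])*1000,1),"rv",np.round((rot*q.inv()).as_rotvec(),3),"now",np.round(o["eef_pos"],4),"j",np.round(o["joint_pos"],2))
E
python3 -c "
from h import *
delta([.4208,.2979,.0636],want(62.5,66))"
```

```text
d mm [ 18.4  93.2 -83.9] rv [ 0.019 -0.025  0.03 ] now [0.4024 0.2047 0.1475] j [-0.12  0.16 -1.09 -0.34  0.99  2.33]
```

```bash
python3 -m inch '[5,25,-15,0.01,-0.01,0.01,100, 9,50,-35,0.02,-0.02,0.02,100, 14,72,-55,0.02,-0.025,0.03,100, 18,93,-75,0.02,-0.025,0.03,100, 18,93,-84,0.02,-0.025,0.03,100, 18,93,-84,0.02,-0.025,0.03,100]' && python3 -c "
from h import *
delta([.4208,.2979,.0636],want(62.5,66));delta([.4461,.3465,.0392],want(62.5,66))"
```

```text
clock: 4.87
eef_pos: [0.4388, 0.3004, 0.0633]
tool_rot: [0.716, 0.441, 0.459, -0.289]
ft_force: [-0.6, -0.0, 0.6]
grip_width: 0.0853
grasp_force: 0.0
d mm [-18.   -2.5   0.3] rv [ 0.002 -0.011 -0.019] now [0.4388 0.3004 0.0633] j [ 0.17  0.63 -1.09 -1.06  0.83  2.63]
d mm [  7.3  46.1 -24.1] rv [ 0.002 -0.011 -0.019] now [0.4388 0.3004 0.0633] j [ 0.17  0.63 -1.09 -1.06  0.83  2.63]
```

```bash
python3 -m inch '[-9,14,-8,0,-0.01,-0.02,100, -9,14,-8,0,-0.01,-0.02,100, -9,14,-8,0,-0.01,-0.02,100]' && python3 -c "
from h import *
delta([.4292,.3141,.0555],want(62.5,66));delta([.4461,.3465,.0392],want(62.5,66))"
```

```text
clock: 5.12
eef_pos: [0.4424, 0.3141, 0.0565]
tool_rot: [0.718, 0.437, 0.462, -0.283]
ft_force: [-0.1, -0.1, 0.1]
grip_width: 0.0854
grasp_force: 0.0
d mm [-13.2   0.   -1. ] rv [ 0.004 -0.006 -0.004] now [0.4424 0.3141 0.0565] j [ 0.22  0.68 -1.09 -1.15  0.78  2.68]
d mm [  3.7  32.4 -17.3] rv [ 0.004 -0.006 -0.004] now [0.4424 0.3141 0.0565] j [ 0.22  0.68 -1.09 -1.15  0.78  2.68]
```

```bash
python3 -c "
from h import *
delta([.43,.3155,.0625],want(62.5,57))"; python3 -m inch '[-12,1,6,-0.12,0.07,0,100, -12,1,6,-0.14,0.07,0,100, -12,1,6,-0.14,0.07,0,100]' && python3 -c "
from h import *
delta([.43,.3155,.0625],want(62.5,57));delta([.4462,.3467,.0396],want(62.5,57))"
```

```text
d mm [-12.4   1.4   6. ] rv [-0.136  0.067 -0.004] now [0.4424 0.3141 0.0565] j [ 0.22  0.68 -1.09 -1.15  0.78  2.68]
clock: 5.37
eef_pos: [0.43, 0.3139, 0.062]
tool_rot: [0.753, 0.457, 0.404, -0.247]
ft_force: [1.1, -0.5, 0.6]
grip_width: 0.0856
grasp_force: 0.0
d mm [0.  1.6 0.5] rv [ 0.007 -0.007 -0.002] now [0.43   0.3139 0.062 ] j [ 0.28  0.44 -1.04 -0.71  0.65  2.62]
d mm [ 16.2  32.8 -22.4] rv [ 0.007 -0.007 -0.002] now [0.43   0.3139 0.062 ] j [ 0.28  0.44 -1.04 -0.71  0.65  2.62]
```

Reached. I'll advance and close.

```bash
python3 -m inch '[5,11,-7,0,0,0,100, 10,22,-15,0,0,0,100, 16,33,-22,0,0,0,100, 16,33,-22,0,0,0,100, 16,33,-22,0,0,0,50, 16,33,-22,0,0,0,20, 16,33,-22,0,0,0,20, 16,33,-22,0,0,0,20]' && python3 -m inch '[0,0,0,0,0,0,20,0,0,0,0,0,0,20,0,0,0,0,0,0,20,0,0,0,0,0,0,20,0,0,0,0,0,0,20,0,0,0,0,0,0,20]'
```

```text
clock: 6.03
eef_pos: [0.447, 0.347, 0.0397]
tool_rot: [0.752, 0.456, 0.406, -0.248]
ft_force: [-1.9, -5.3, 10.3]
grip_width: 0.0503
grasp_force: 60.3
clock: 6.53
eef_pos: [0.447, 0.3469, 0.0397]
tool_rot: [0.752, 0.456, 0.406, -0.248]
ft_force: [-3.1, -5.9, 10.2]
grip_width: 0.0501
grasp_force: 60.2
```

```bash
python3 - <<'E'
from h import *
a=bot.camera("wrist");b=bot.camera("side")
a=cv2.resize(a[100:384,100:420],None,fx=1.25,fy=1.25);b=cv2.resize(b[60:240,130:330],None,fx=2,fy=1.97)
h=min(len(a),len(b));cv2.imwrite("pics/w3.png",np.hstack([a[:h],b[:h]]))
E
```

```text
(no output)
```

View pics/w3.png

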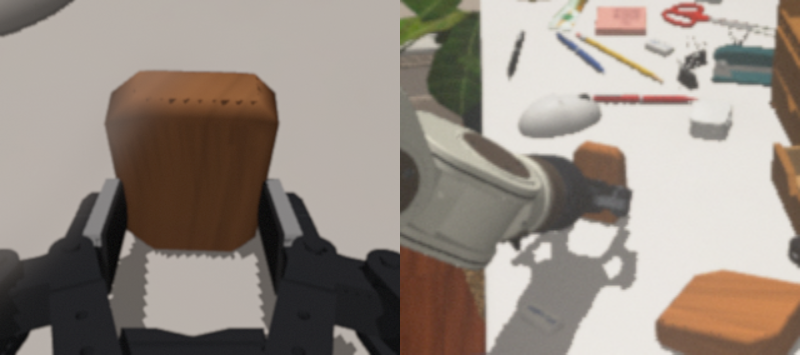

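The wrist image shows the wedge between the pads, with pad tips at about crop (110,185) and (275,185). The reading is 50 mm where 56 mm is expected, so I'll check how deep the pads reach.

```bash
python3 - <<'E'
from wfit import *
np.set_printoptions(precision=1,suppress=True)
o=bot.get_obs();q=R.from_quat(o["tool_rot"])
f=lambda uv:(np.array(uv)-100)*1.25
for dz in(.022,.016,.010):
  for dy in(-.025,-.028,.028):
    print(dz,dy,f(proj("wrist",o["eef_pos"]+q.apply([0.011,dy,dz]))),f(proj("wrist",o["eef_pos"]+q.apply([-0.011,dy,dz]))))
K,M=cam("wrist")
m=bot.silhouettes("wrist","wedge")[0]["mask"].astype(np.uint8)
pose=lambda p:(R.from_rotvec([0,0,p[2]]).apply(V)+[p[0],p[1],0])
b=fit([("wrist",K,M,m)],pose,[(.452,.354,np.radians(62))]); print(b.x*1000,np.degrees(b.x[2]),b.fun)
for p in [(.019,.028,0),(.019,-.028,0),(-.019,.028,0),(-.019,-.028,0),(-.0095,.028,.09),(-.0095,-.028,.09),(.0095,.028,.09),(.0095,-.028,.09)]:
    print(p,f(proj("wrist",pose(b.x)[0]*0+R.from_rotvec([0,0,b.x[2]]).apply(p)+[b.x[0],b.x[1],0])))
E
```

```text
0.022 -0.025 [135.7 147.4] [137.9 192.8]
0.022 -0.028 [128.7 147.4] [131.1 192.8]
0.022 0.028 [259.5 147.4] [256.9 192.8]
0.016 -0.025 [133.8 153.3] [136.1 199.9]
0.016 -0.028 [126.5 153.3] [129.2 199.9]
0.016 0.028 [261.7 153.3] [259.  199.9]
0.01 -0.025 [131.8 159.7] [134.3 207.4]
0.01 -0.028 [124.3 159.7] [127.1 207.4]
0.01 0.028 [264.1 159.6] [261.1 207.4]
[ 451.7  358.4 1026.7] 58.82610676598802 6.748914773112736
(0.019, 0.028, 0) [139.5 172.4]
(0.019, -0.028, 0) [249.6 178.5]
(-0.019, 0.028, 0) [127.6 245.8]
(-0.019, -0.028, 0) [251.2 253.7]
(-0.0095, 0.028, 0.09) [ 94.6 106.5]
(-0.0095, -0.028, 0.09) [283.8 115.9]
(0.0095, 0.028, 0.09) [106.7  61. ]
(0.0095, -0.028, 0.09) [279.7  68.7]
```

```bash
python3 -m inch '[0,0,0,0,0,0,60,0,0,0,0,0,0,100,0,0,0,0,0,0,100,0,0,0,0,0,0,100,2,4,-1,0,0,0,100,5,9,-3,0,0,0,100,5,10,-3,0,0,0,100,5,10,-3,0,0,0,100]' && python3 -m inch '[0,0,0,0,0,0,60,0,0,0,0,0,0,20,0,0,0,0,0,0,20,0,0,0,0,0,0,20,0,0,0,0,0,0,20,0,0,0,0,0,0,20]'
```

```text
clock: 7.35
eef_pos: [0.4513, 0.3579, 0.0339]
tool_rot: [0.753, 0.457, 0.403, -0.248]
ft_force: [0.8, 0.1, 0.4]
grip_width: 0.0854
grasp_force: 0.0
clock: 7.85
eef_pos: [0.4512, 0.3573, 0.0343]
tool_rot: [0.753, 0.456, 0.403, -0.248]
ft_force: [-0.8, -0.3, 1.6]
grip_width: 0.0544
grasp_force: 63.9
```

```bash
python3 -m inch '[0,0,20,0,0,0,20, 0,0,50,-0.09,0.05,0,20, -5,-8,80,-0.19,0.1,0,20, -10,-16,105,-0.29,0.15,0,20, -15,-24,110,-0.39,0.2,0,20, -20,-32,110,-0.49,0.255,0,20, -25,-40,110,-0.59,0.31,0,20, -31,-47,110,-0.69,0.36,0,20]' && python3 -m inch '[0,0,0,-0.1,0.05,0,20, 0,0,0,-0.2,0.1,0,20, 0,0,0,-0.3,0.155,0,20, 0,0,0,-0.4,0.21,0,20, 0,0,0,-0.5,0.26,0,20, 0,0,0,-0.6,0.31,0,20,0,0,0,-0.7,0.365,0,20,0,0,0,-0.797,0.414,0,20]'; python3 - <<'E'
from h import *
o=bot.get_obs();q=R.from_quat(o["tool_rot"]).as_matrix();print(q,np.degrees(np.arccos(-q[2,2])),o["joint_pos"])
delta([.42,.31,.14],want(62.5,57-96))
b=bot.camera("side");cv2.imwrite("pics/s4.png",cv2.resize(b[30:230,110:330],None,fx=3,fy=3,interpolation=cv2.INTER_CUBIC))
E
```

```text
clock: 8.52
eef_pos: [0.4192, 0.3085, 0.1453]
tool_rot: [0.834, 0.502, 0.195, -0.121]
ft_force: [2.1, 0.6, -1.8]
grip_width: 0.0543
grasp_force: 63.8
clock: 9.18
eef_pos: [0.4208, 0.3111, 0.1441]
tool_rot: [0.837, 0.504, -0.184, 0.111]
ft_force: [0.4, 0.3, -1.4]
grip_width: 0.0543
grasp_force: 63.8
[[ 4.24787837e-01  8.83818244e-01 -1.96011747e-01]
 [ 8.01736637e-01 -4.67829651e-01 -3.71959384e-01]
 [-4.20444597e-01  8.54023520e-04 -9.07317812e-01]] 24.862714716460847 [ 0.72275023  0.67044416  0.3482899   1.65742755 -0.14987413  2.81169133]
d mm [-0.8 -1.1 -4.1] rv [-0.218  0.115  0.007] now [0.4208 0.3111 0.1441] j [ 0.72  0.67  0.35  1.66 -0.15  2.81]
```

View pics/s4.png

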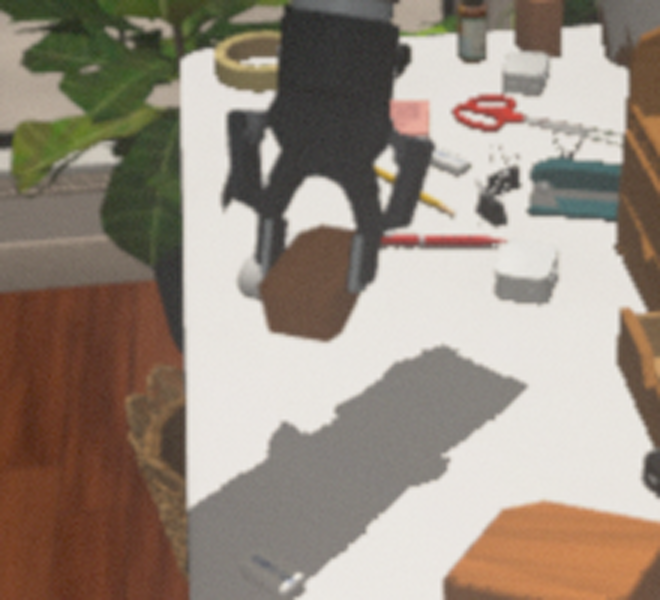

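The side view shows the wedge held with its thick end towards the camera, about (310,285) in the crop. It protrudes below the fingertips at (360,290). I'll fit its pose in the hand.

```bash
cat > inhand.py <<'E'
from wfit import *
def run(p0s):
    o=bot.get_obs();Q=R.from_quat(o["tool_rot"]);T=o["eef_pos"]
    vw=[]
    for c in("wrist","side","top"):
        K,M=cam(c);bot.camera(c);r=bot.silhouettes(c,"wedge")
        if r and r[0]["confidence"]>.4: print(c,r[0]["confidence"],r[0]["mask"].sum(),r[0]["uv"]);vw.append((c,K,M,r[0]["mask"].astype(np.uint8)))
    # p: origin tool x, tool z, pitch about tool y (wedge z -> tool x at 0?), 
    def rel(p): # wedge y along -tool y or +; symmetric
        z=np.array([np.cos(p[2]),0,np.sin(p[2])]);y=np.array([0,1.,0]);x=np.cross(y,z);return np.c_[x,y,z]
    pose=lambda p:Q.apply(V@rel(p).T+[p[0],0,p[1]])+T
    for vs in (vw,vw[1:]):
        b=fit(vs,pose,p0s); Rw=Q.as_matrix()@rel(b.x); og=T+Q.apply([b.x[0],0,b.x[1]])
        na=Rw@[np.cos(np.radians(6.03)),0,np.sin(np.radians(6.03))];nb=Rw@[-np.cos(np.radians(6.03)),0,np.sin(np.radians(6.03))]
        print(b.x,np.degrees(b.x[2]),b.fun,"origin",og,"z",Rw[:,2],"na",na,"nb",nb,"lowest",pose(b.x)[:,2].min())
        for c,K,M,m in vs: d=contour_cost(render(c,K,M,pose(b.x))[1],m);print(c,np.sqrt(np.mean(d**2)))
E
python3 - <<'E'
from inhand import *
np.set_printoptions(precision=4,suppress=True)
# initial: grasp at wedge x=+3.7mm,z=33 ; tool z tilt 57
a=np.radians(57); # tool x=(h cos a, sin a), tool z=(h sin a,-cos a); wedge z up = (tx sin a, tz -cos a)
ph=np.arctan2(-np.cos(a),np.sin(a))
wx=np.array([np.cos(a),np.sin(a)]);wz=np.array([np.sin(a),-np.cos(a)])
o=np.array([0,.003])-wx*.0037-wz*.033; print("exp",o,np.degrees(ph))
run([(o[0],o[1],ph),(o[0],o[1],ph+.3),(o[0],o[1],ph-.3)])
E
```

```text
exp [-0.0297  0.0179] -33.0
wrist 0.82 18766 [252.5, 238.6]
side 0.88 936 [212.3, 125.4]
top 0.97 1010 [171.5, 236.7]
[-0.0286  0.0194 -0.5949] -34.08555206897534 19.012203303068638 origin [0.4041 0.282  0.132 ] z [0.4618 0.8749 0.1462] na [-0.0159 -0.0385  0.9991] nb [ 0.1129  0.2223 -0.9684] lowest 0.11407340498044022
wrist 3.2534626001590636
side 3.1981662682653185
top 4.4780431972699395
[-0.0311  0.0123 -0.4774] -27.354953058030105 11.28778793051329 origin [0.4045 0.2827 0.1395] z [0.4662 0.8842 0.0292] na [0.0388 0.0654 0.9971] nb [ 0.0591  0.1204 -0.991 ] lowest 0.12092951065537408
side 2.9016028199158055
top 4.567667836063058
```

```bash
python3 - <<'E'
from h import *
np.set_printoptions(precision=0,suppress=True)
o=bot.get_obs();q=R.from_quat(o["tool_rot"])
for t in(.022,.012,.002):
  for x in(-.011,.011):
    print(t,x,[(proj("side",o["eef_pos"]+q.apply([x,y,t]))-[110,30])*3 for y in(-.033,.033)])
E
```

```text
0.022 -0.011 [array([256., 311.]), array([348., 329.])]
0.022 0.011 [array([270., 307.]), array([360., 325.])]
0.012 -0.011 [array([257., 296.]), array([350., 314.])]
0.012 0.011 [array([271., 293.]), array([362., 310.])]
0.002 -0.011 [array([259., 281.]), array([352., 299.])]
0.002 0.011 [array([273., 278.]), array([364., 295.])]
```

```bash
python3 -m inch '[0,0,-25,-0.08,0.04,0,20, 0,0,-50,-0.16,0.08,0,20, 0,0,-75,-0.218,0.115,0.005,20, 0,0,-100,-0.218,0.115,0.005,20, 0,0,-115,-0.218,0.115,0.005,20, 0,0,-120,-0.218,0.115,0.005,20, 0,0,-120,-0.218,0.115,0.005,20]' && python3 -c "
from h import *
delta([.42,.31,.0145],want(62.5,57-96))"
```

```text
clock: 10.12
eef_pos: [0.4205, 0.31, 0.0248]
tool_rot: [0.807, 0.488, -0.283, 0.171]
ft_force: [-0.5, -0.2, -1.7]
grip_width: 0.0541
grasp_force: 63.8
d mm [ -0.5   0.  -10.3] rv [-0.005  0.003  0.003] now [0.4205 0.31   0.0248] j [ 0.75  0.98  0.49  1.73 -0.21  2.88]
```

```bash
python3 -m inch '[0,0,-3,0,0,0,20, 0,0,-5,0,0,0,20, 0,0,-6,0,0,0,20,0,0,-6,0,0,0,20]'; python3 -m inch '[0,0,-1,0,0,0,20, 0,0,-2,0,0,0,20,0,0,-2,0,0,0,20]';python3 -m inch '[0,0,-1,0,0,0,20, 0,0,-1,0,0,0,20]'
```

```text
clock: 10.45
eef_pos: [0.4211, 0.3111, 0.0191]
tool_rot: [0.808, 0.488, -0.283, 0.171]
ft_force: [0.1, -1.0, -1.1]
grip_width: 0.0545
grasp_force: 63.8
clock: 10.7
eef_pos: [0.4206, 0.3108, 0.0159]
tool_rot: [0.807, 0.489, -0.284, 0.172]
ft_force: [0.6, 0.3, 0.3]
grip_width: 0.0545
grasp_force: 64.0
clock: 10.87
eef_pos: [0.4207, 0.3109, 0.0157]
tool_rot: [0.807, 0.489, -0.284, 0.172]
ft_force: [-0.0, 0.3, 3.7]
grip_width: 0.0541
grasp_force: 64.3
```

```bash
python3 -m inch '[0,0,0,0,0,0,60,0,0,0,0,0,0,80,0,0,0,0,0,0,100,0,0,0,0,0,0,100,0,0,0,0,0,0,100]' && python3 -m inch '[9,17,24,0,0,0,100,20,40,55,0,0,0,100,29,56,78,0,0,0,100,30,60,100,0.1,-0.05,0,100,30,60,130,0.2,-0.1,0,100,20,50,150,0.3,-0.15,0,100,10,40,170,0.4,-0.2,0,100,0,30,180,0.5,-0.25,0,100]' && python3 - <<'E'
from h import *
delta([.43,.35,.25],want(62.5,0))
E
```

```text
clock: 11.28
eef_pos: [0.4204, 0.3105, 0.0145]
tool_rot: [0.807, 0.488, -0.284, 0.172]
ft_force: [0.5, -0.0, -0.2]
grip_width: 0.0856
grasp_force: 0.0
clock: 11.95
eef_pos: [0.4216, 0.3417, 0.1972]
tool_rot: [0.853, 0.519, -0.048, 0.025]
ft_force: [0.4, -1.1, 1.8]
grip_width: 0.0853
grasp_force: 0.0
d mm [ 8.4  8.3 52.8] rv [ 0.092 -0.057 -0.002] now [0.4216 0.3417 0.1972] j [ 0.7   0.43  0.17  1.42 -0.03  2.75]
```

```bash
python3 -m inch '[8,8,30,0.09,-0.055,0,100,8,8,50,0.09,-0.055,0,100,8,8,50,0.09,-0.055,0,100]'; cat > lying.py <<'E'
from wfit import *
# lying frame: origin = middle of underside, X toward thin end horizontally, Z up
def lying():
    a=np.arctan(9.5/90); 
    # underside = -x side rotated: z_w -> (cos a,0,-sin a)... up=x_w dir
    zw=np.array([np.cos(a),0,-np.sin(a)]);xw=np.array([np.sin(a),0,np.cos(a)]);yw=np.cross(zw,xw)
    P=V@np.c_[xw,yw,zw].T
    m=-.01425*xw+.045*zw
    return P-m
L=lying()
pose=lambda p:(R.from_rotvec([0,0,p[2]]).apply(L)+[p[0],p[1],0])
def views(cs):
    out=[]
    for c in cs:
        K,M=cam(c);bot.camera(c);r=bot.silhouettes(c,"wedge")
        if r: print(c,r[0]["confidence"],r[0]["uv"]);out.append((c,K,M,r[0]["mask"].astype(np.uint8)))
    return out
E
python3 - <<'E'
from lying import *
np.set_printoptions(precision=4,suppress=True)
print(L[:,2].min(),L[:,2].max())
vw=views(["wrist","side","top"])
im=bot.camera("wrist");cv2.imwrite("pics/w5.png",im)
for vs in(vw,vw[:1],vw[1:]):
    b=fit(vs,pose,[(.43,.325,np.radians(a)) for a in(50,62,74)]); print(b.x,np.degrees(b.x[2]),b.fun)
E
```

```text
clock: 12.2
eef_pos: [0.4292, 0.3483, 0.2506]
tool_rot: [0.855, 0.519, -0.001, 0.001]
ft_force: [0.9, 0.1, 0.6]
grip_width: 0.0852
grasp_force: 0.0
0.0 0.036950276243093924
wrist 0.86 [261.8, 170.8]
side 0.58 [218.9, 172.8]
top 0.62 [176.8, 236.8]
[0.4246 0.3202 1.1086] 63.51550519290261 3.2288253282925075
[0.4244 0.3201 1.0976] 62.887654429108714 1.145838596676745
[0.4249 0.3202 1.1248] 64.44899969715746 1.9881186287908474
```

View pics/w5.png

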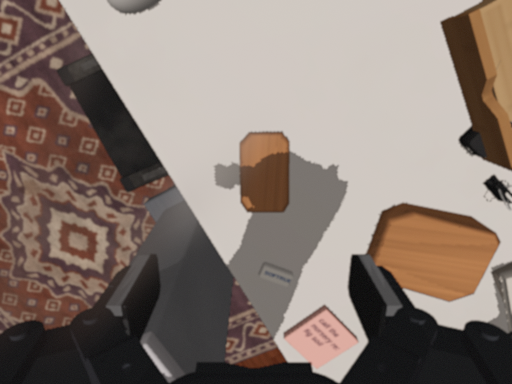

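The wrist view shows the wedge resting by itself on a broad side at (264,172), with the foot at (435,250). For the regrasp I'll turn the tool half a turn, so the last joint stays in range over the foot.

```bash
python3 -m inch '[-1,-7,-10,0,0,0.12,100,-2,-14,-20,0,0,0.24,100,-3,-21,-30,0,0,0.36,100,-5,-28,-40,0,0,0.48,100,-5,-28,-50,0,0,0.6,100,-5,-28,-60,0,0,0.72,100,-5,-28,-70,0,0,0.84,100,-5,-28,-80,0,0,0.96,100]' && python3 -m inch '[0,0,0,0,0,0.12,100,0,0,0,0,0,0.24,100,0,0,0,0,0,0.36,100,0,0,0,0,0,0.48,100,0,0,0,0,0,0.6,100,0,0,0,0,0,0.72,100,0,0,0,0,0,0.84,100,0,0,0,0,0,0.96,100]' && python3 -m inch '[0,0,-10,0,0,0.12,100,0,0,-20,0,0,0.24,100,0,0,-30,0,0,0.36,100,0,0,-40,0,0,0.48,100,0,0,-50,0,0,0.6,100,0,0,-60,0,0,0.72,100,0,0,-70,0,0,0.84,100,0,0,-80,0,0,0.96,100]' && python3 -c "
from h import *
delta([.4245,.3202,.016],want(243,0))"
```

```text
clock: 13.22
eef_pos: [0.4233, 0.3206, 0.1631]
tool_rot: [0.516, 0.857, -0.005, 0.004]
ft_force: [-0.2, -0.0, -0.2]
grip_width: 0.0854
grasp_force: 0.0
clock: 13.88
eef_pos: [0.4232, 0.3207, 0.1635]
tool_rot: [0.062, 0.998, -0.003, 0.005]
ft_force: [0.8, 0.6, 0.6]
grip_width: 0.0855
grasp_force: 0.0
clock: 14.55
eef_pos: [0.4231, 0.3206, 0.0831]
tool_rot: [-0.406, 0.914, 0.001, 0.005]
ft_force: [-0.0, 0.3, -0.2]
grip_width: 0.0848
grasp_force: 0.0
d mm [  1.4  -0.4 -67.1] rv [-0.007  0.007  0.263] now [0.4231 0.3206 0.0831] j [ 0.65  0.41 -0.17  0.98 -0.   -0.19]
```

```bash
python3 -m inch '[1,0,-5,0,0,0.12,100,1,0,-10,0,0,0.24,100,1,0,-25,0,0,0.263,100,1,0,-40,-0.007,0.007,0.263,100,1,0,-55,-0.007,0.007,0.263,100,1,0,-65,-0.007,0.007,0.263,100,1,0,-67,-0.007,0.007,0.263,100,1,0,-67,-0.007,0.007,0.263,100]' && python3 -m inch '[0,0,0,0,0,0,70,0,0,0,0,0,0,40,0,0,0,0,0,0,20,0,0,0,0,0,0,20,0,0,0,0,0,0,20,0,0,0,0,0,0,20]' && python3 -c "
from h import *
delta([.4245,.3202,.016],want(243,0))"
```

```text
clock: 15.22
eef_pos: [0.4236, 0.3201, 0.0163]
tool_rot: [-0.52, 0.854, 0.0, -0.0]
ft_force: [-0.1, -0.7, -1.2]
grip_width: 0.0853
grasp_force: 0.0
clock: 15.72
eef_pos: [0.4255, 0.3214, 0.0194]
tool_rot: [-0.52, 0.854, 0.0, 0.003]
ft_force: [0.2, -0.9, 6.3]
grip_width: 0.0537
grasp_force: 63.2
d mm [-1.  -1.2 -3.4] rv [-0.004  0.004  0.006] now [0.4255 0.3214 0.0194] j [ 0.65  0.49 -0.23  0.84  0.   -0.45]
```

```bash
python3 -m inch '[0,0,0,0,0,0,70,0,0,3,0,0,0,90,0,0,6,0,0,0,90,0,0,6,0,0,0,90,0,0,6,0,0,0,60,0,0,6,0,0,0,20,0,0,6,0,0,0,20,0,0,6,0,0,0,20]' && python3 -m inch '[0,0,0,0,0,0,20,0,0,0,0,0,0,20,0,0,0,0,0,0,20]'
```

```text
clock: 16.38
eef_pos: [0.4247, 0.3207, 0.025]
tool_rot: [-0.52, 0.854, 0.0, 0.002]
ft_force: [-2.8, -2.6, 9.9]
grip_width: 0.0494
grasp_force: 60.3
clock: 16.63
eef_pos: [0.4247, 0.3207, 0.0251]
tool_rot: [-0.52, 0.854, 0.0, 0.002]
ft_force: [-1.9, -1.9, 8.5]
grip_width: 0.049
grasp_force: 60.3
```

```bash
python3 -m inch '[0,0,0,0,0,0,70,0,0,0,0,0,0,100,0,0,0,0,0,0,100,0,0,-5,0,0,0,100,0,0,-12,0,0,0,100,0,0,-16,0,0,0,100,0,0,-16,0,0,0,100]' && python3 - <<'E'
from lying import *
np.set_printoptions(precision=4,suppress=True)
o=bot.get_obs();print(o["eef_pos"])
vw=views(["wrist","side"])
a=bot.camera("wrist");b=bot.camera("side")
a=cv2.resize(a[100:384,100:420],None,fx=1.25,fy=1.25);b=cv2.resize(b[90:230,150:300],None,fx=2.6,fy=2.53)
h=min(len(a),len(b));cv2.imwrite("pics/w6.png",np.hstack([a[:h],b[:h]]))
for vs in(vw,vw[:1]):
    b=fit(vs,pose,[(.4245,.32,np.radians(63))]); print(b.x,np.degrees(b.x[2]),b.fun)
E
```

```text
clock: 17.22
eef_pos: [0.4235, 0.3199, 0.0061]
tool_rot: [-0.52, 0.854, 0.0, -0.0]
ft_force: [0.0, -0.0, 0.2]
grip_width: 0.0853
grasp_force: 0.0
[0.4235 0.3199 0.0061]
wrist 0.77 [247.5, 256.4]
[0.424  0.321  1.0988] 62.957957087329476 6.1399415017244605
[0.424  0.321  1.0988] 62.957957087329476 6.1399415017244605
```

View pics/w6.png

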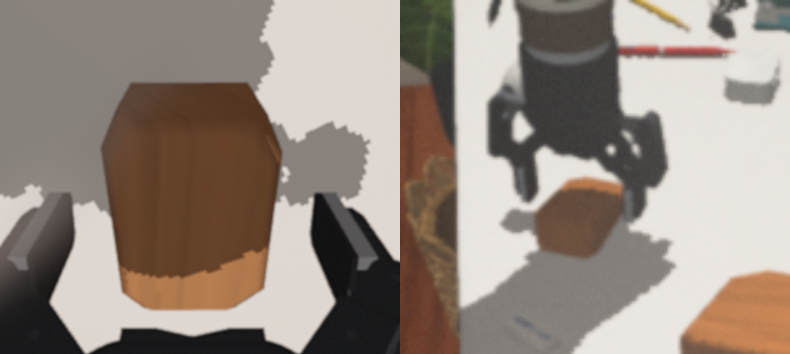

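The wrist view shows the wedge centred between the open pads, with the pads at (45,230) and (340,230). The side view shows the fingertips still well off the desk. I'll close here.

```bash
python3 -m inch '[0,0,0,0,0,0,70,0,0,0,0,0,0,40,0,0,0,0,0,0,20,0,0,0,0,0,0,20,0,0,0,0,0,0,20,0,0,0,0,0,0,20]'
```

```text
clock: 18.02
eef_pos: [0.425, 0.321, 0.0084]
tool_rot: [-0.52, 0.854, 0.0, 0.002]
ft_force: [-1.0, -0.1, 4.6]
grip_width: 0.0551
grasp_force: 64.9
```

```bash
python3 -m inch '[0,0,20,0,0,0,20,0,0,50,0,0,0,20,0,0,80,0,0,-0.1,20,10,-14,110,0,0,-0.2,20,20,-28,120,0,0,-0.32,20,32,-45,120,0,0,-0.44,20,45,-62,120,0,0,-0.56,20,58,-79,120,0,0,-0.68,20]' && python3 -m inch '[12,-16,0,0,0,-0.12,20,24,-32,0,0,0,-0.24,20,36,-50,0,0,0,-0.36,20,48,-66,0,0,0,-0.48,20,60,-84,0,0,0,-0.6,20,68,-100,0,0,0,-0.72,20,72,-100,0,0,0,-0.84,20,72,-100,0,0,0,-0.96,20]' && python3 -c "
from h import *
delta([.5555,.1407,.1107],want(141,-12))"
```

```text
clock: 18.68
eef_pos: [0.4826, 0.2409, 0.1277]
tool_rot: [-0.203, 0.979, -0.0, 0.001]
ft_force: [-0.1, -0.4, -1.5]
grip_width: 0.0544
grasp_force: 64.2
clock: 19.35
eef_pos: [0.555, 0.1403, 0.1269]
tool_rot: [0.274, 0.962, -0.001, 0.001]
ft_force: [-0.1, -0.2, -1.2]
grip_width: 0.0547
grasp_force: 64.2
d mm [  0.5   0.4 -16.2] rv [-0.119 -0.171 -0.125] now [0.555  0.1403 0.1269] j [ 0.25  0.45  0.02  1.14 -0.    0.8 ]
```

```bash
python3 -m inch '[0,0,-10,-0.05,-0.07,-0.05,20,0,0,-20,-0.09,-0.13,-0.1,20,0,0,-35,-0.119,-0.171,-0.125,20,0,0,-51,-0.119,-0.171,-0.125,20,0,0,-51,-0.119,-0.171,-0.125,20]' && python3 - <<'E'
from h import *
np.set_printoptions(precision=4,suppress=True)
delta([.5555,.1407,.0507],want(141,-12))
from wfit import *
import lying
o=bot.get_obs();Q=R.from_quat(o["tool_rot"]);T=o["eef_pos"]
# wedge in hand: lying frame X (thin) = -tool x, Z = -tool z
B=Q.as_matrix()@np.array([[-1,0,0],[0,1,0],[0,0,-1.]]).T
vw=lying.views(["side","top","wrist"])
def pose(p): # p: along tool x, along tool z, pitch about tool y
    return Q.apply(R.from_rotvec([0,p[2],0]).apply(lying.L@np.diag([-1,1,-1]))+[p[0],0,p[1]])+T
for vs in(vw,vw[:2],vw[2:]):
    b=fit(vs,pose,[(.0009,.0084,0),(.0009,.0084,.15)]);print(b.x,np.degrees(b.x[2]),b.fun)
E
```

```text
clock: 19.77
eef_pos: [0.5504, 0.1412, 0.0727]
tool_rot: [0.327, 0.939, -0.037, 0.096]
ft_force: [-1.1, -0.2, -2.0]
grip_width: 0.0546
grasp_force: 64.2
d mm [  5.1  -0.5 -22. ] rv [ 0.004 -0.008 -0.01 ] now [0.5504 0.1412 0.0727] j [ 0.35  0.42 -0.2   0.85 -0.18  1.01]
side 0.93 [302.4, 199.4]
wrist 0.71 [254.2, 251.4]
[0.0021 0.0002 0.2433] 13.941934201415272 25.60419621305428
[0.0021 0.0002 0.2433] 13.941934201415272 25.60419621305428
[0.0009 0.0084 0.    ] 0.0 0.0
```

```bash
python3 - <<'E'
from h import *
bot.camera("side");
a=bot.camera("wrist");b=bot.camera("side")
a=cv2.resize(a[100:384,100:420],None,fx=1.25,fy=1.25);b=cv2.resize(b[130:270,220:370],None,fx=2.6,fy=2.53)
h=min(len(a),len(b));cv2.imwrite("pics/w7.png",np.hstack([a[:h],b[:h]]))
E
```

```text
(no output)
```

View pics/w7.png

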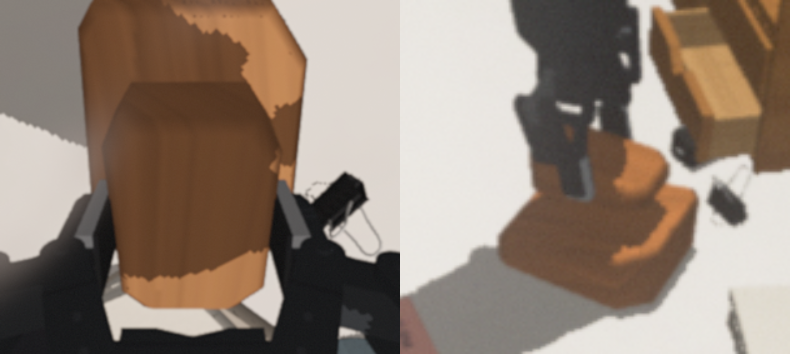

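The wedge sits in the hand exactly as it did before gripping (same pixels), so it has not slipped. It hovers over the foot with its thick end towards the low side.

```bash
python3 -m inch '[3,0,-5,0.004,-0.008,-0.01,20,5,-0.5,-10,0.004,-0.008,-0.01,20,5,-0.5,-14,0.004,-0.008,-0.01,20,5,-0.5,-16,0.004,-0.008,-0.01,20,5,-0.5,-16,0.004,-0.008,-0.01,20,5,-0.5,-16,0.004,-0.008,-0.01,20]' && python3 -c "
from h import *
delta([.5555,.1407,.0507],want(141,-12))"
```

```text
clock: 20.72
eef_pos: [0.5593, 0.1411, 0.0604]
tool_rot: [0.333, 0.937, -0.033, 0.102]
ft_force: [-0.1, -0.7, -0.6]
grip_width: 0.0546
grasp_force: 64.2
d mm [-3.8 -0.4 -9.7] rv [-0.002  0.008  0.001] now [0.5593 0.1411 0.0604] j [ 0.34  0.44 -0.21  0.8  -0.18  1.01]
```

```bash
python3 -m inch '[-4,-0.5,-3,0,0,0,20,-4,-0.5,-6,0,0,0,20,-4,-0.5,-6,0,0,0,20,-4,-0.5,-6,0,0,0,20]';python3 -m inch '[0,0,-1,0,0,0,20,0,0,-2,0,0,0,20,0,0,-2,0,0,0,20]';python3 -m inch '[0,0,-1,0,0,0,20,0,0,-2,0,0,0,20,0,0,-2,0,0,0,20]';  python3 -c "
from h import *
delta([.5555,.1407,.0507],want(141,-12))"
```

```text
clock: 21.05
eef_pos: [0.5553, 0.1406, 0.0546]
tool_rot: [0.333, 0.937, -0.032, 0.102]
ft_force: [0.8, 0.2, -0.7]
grip_width: 0.0546
grasp_force: 64.2
clock: 21.3
eef_pos: [0.5555, 0.1407, 0.0527]
tool_rot: [0.333, 0.937, -0.032, 0.102]
ft_force: [-0.1, -0.7, -1.0]
grip_width: 0.0545
grasp_force: 64.2
clock: 21.55
eef_pos: [0.5557, 0.1408, 0.0509]
tool_rot: [0.333, 0.937, -0.032, 0.102]
ft_force: [0.3, 0.5, -0.8]
grip_width: 0.0545
grasp_force: 64.3
d mm [-0.2 -0.1 -0.2] rv [-0.003  0.009  0.001] now [0.5557 0.1408 0.0509] j [ 0.34  0.45 -0.23  0.77 -0.18  1.01]
```

```bash
python3 -m inch '[0,0,-1,0,0,0,20,0,0,-1,0,0,0,20]';python3 -m inch '[0,0,-1,0,0,0,20,0,0,-1,0,0,0,20]';python3 -m inch '[0,0,-1,0,0,0,20,0,0,-1,0,0,0,20]'
```

```text
clock: 21.72
eef_pos: [0.5558, 0.1407, 0.0508]
tool_rot: [0.333, 0.937, -0.032, 0.102]
ft_force: [-2.9, -0.1, 4.5]
grip_width: 0.0545
grasp_force: 64.9
clock: 21.88
eef_pos: [0.5558, 0.1407, 0.0508]
tool_rot: [0.333, 0.937, -0.032, 0.103]
ft_force: [-5.1, 0.6, 10.9]
grip_width: 0.0548
grasp_force: 65.7
clock: 22.05
eef_pos: [0.5558, 0.1407, 0.0507]
tool_rot: [0.333, 0.937, -0.032, 0.103]
ft_force: [-8.2, 0.4, 16.9]
grip_width: 0.0543
grasp_force: 66.5
```

```bash
python3 -m inch '[0,0,2,0,0,0,20,0,0,2,0,0,0,70,0,0,2,0,0,0,80,0,0,2,0,0,0,100,0,0,2,0,0,0,100,0,0,2,0,0,0,100]' && python3 -m inch '[-3,3,20,0,0,0,100,-7,6,45,0,0,0,100,-12,10,75,0,0,0,100,-16,13,100,0,0,0,100,-16,13,130,0,0,0,100,-16,13,160,0,0,0,100,-16,13,180,0,0,0,100,-16,13,180,0,0,0,100]' && python3 - <<'E'
from lying import *
np.set_printoptions(precision=4,suppress=True)
s=np.radians(12);F=R.from_rotvec([0,0,np.radians(141)])*R.from_rotvec([0,s,0])
def pose2(p):  # on slope: p dx along downhill, dy across, yaw
    return F.apply(R.from_rotvec([0,0,p[2]]).apply(L*[-1,-1,1])+[p[0],p[1],0])+[.555,.141,.042]
vw=views(["wrist","side","top"])
for vs in(vw,vw[:1],vw[1:2],vw[2:]):
    b=fit(vs,pose2,[(0,0,0),(0,0,.1)]);print(b.x,np.degrees(b.x[2]),b.fun)
for c in("side","top","wrist"):
  for r in bot.spot_point(c,"candle")[:1]:print(c,r["confidence"],r["uv"],atz(c,r["uv"],0))
  for r in bot.silhouettes(c,"candle")[:1]:print(c,r["confidence"],r["uv"],r["mask"].sum(),atz(c,r["uv"],.015 if c!="side" else .0075))
  for r in bot.spot_point(c,"foot_top")[:1]:print(c,"foot_top",r["confidence"],atz(c,r["uv"],.042))
o=bot.get_obs();print(o["eef_pos"])
E
```

```text
clock: 22.55
eef_pos: [0.5555, 0.1406, 0.0494]
tool_rot: [0.333, 0.937, -0.032, 0.102]
ft_force: [0.2, 0.8, -0.6]
grip_width: 0.0852
grasp_force: 0.0
clock: 23.22
eef_pos: [0.5424, 0.1547, 0.2355]
tool_rot: [0.333, 0.936, -0.029, 0.106]
ft_force: [1.0, 0.8, 0.4]
grip_width: 0.0857
grasp_force: 0.0
wrist 0.79 [247.2, 139.5]
side 0.92 [294.8, 206.7]
[-0.0015 -0.0007  0.0013] 0.07257497066377777 3.0076885251203036
[-0.0018 -0.0004  0.0032] 0.1817606494560778 2.1271216526959966
[ 0.0002 -0.0027 -0.0137] -0.7822847951221932 0.39650869454038423
[0. 0. 0.] 0.0 0.0
side 0.7 [281.3, 333.3] [ 0.486  -0.0821 -0.    ]
side 0.89 [280.7, 329.0] 520 [ 0.4854 -0.0792  0.0075]
side foot_top 0.84 [0.553  0.1412 0.042 ]
top 0.49 [359.9, 206.5] [ 0.4917 -0.086   0.    ]
top 0.71 [353.9, 207.0] 243 [ 0.4891 -0.0691  0.015 ]
wrist 0.76 [80.0, 186.2] [ 0.4808 -0.0692  0.    ]
wrist 0.59 [75.1, 191.8] 909 [ 0.4807 -0.0675  0.015 ]
[0.5396 0.1537 0.2298]
```

```bash
python3 -c "
from h import *
delta([.486,-.076,.12],want(141,0))"; python3 -m inch '[-5,-30,0,0.03,0.03,0,100,-10,-60,0,0.06,0.07,0,100,-17,-95,0,0.09,0.11,0,100,-25,-130,0,0.11,0.15,0,100,-35,-165,-20,0.13,0.165,0,100,-45,-200,-50,0.13,0.165,0,100,-53,-230,-80,0.13,0.165,0,100,-53,-230,-105,0.13,0.165,0,100]' && python3 -m inch '[0,0,0,0,0,0,100,0,0,0,0,0,0,100]' && python3 - <<'E'
from h import *
np.set_printoptions(precision=4,suppress=True)
delta([.486,-.076,.12],want(141,0))
im=bot.camera("wrist");cv2.imwrite("pics/w8.png",im)
r=bot.silhouettes("wrist","candle")[0]; m=r["mask"].astype(np.uint8);print(r["confidence"],r["uv"])
cn=max(cv2.findContours(m,0,1)[0],key=cv2.contourArea)[:,0].astype(float)
from scipy.optimize import least_squares
K,M=cam("wrist");t=np.linspace(0,2*np.pi,40)
def f(p):
    P=np.array([[p[0]+.019*np.cos(a),p[1]+.019*np.sin(a),z] for a in t for z in(0,.015)])
    q=(K@(M[:3,:3]@P.T+M[:3,3:])).T;h=cv2.convexHull((q[:,:2]/q[:,2:]).astype(np.float32))
    return [cv2.pointPolygonTest(h,(c[0],c[1]),True) for c in cn]
s=least_squares(f,[.486,-.076],diff_step=1e-3,loss="soft_l1");print(s.x,np.sqrt(np.mean(s.fun**2)))
E
```

```text
d mm [ -53.6 -229.7 -109.8] rv [0.129 0.171 0.002] now [0.5396 0.1537 0.2298] j [ 0.38  0.27  0.02  1.2  -0.18  1.05]
clock: 24.63
eef_pos: [0.4859, -0.0806, 0.1246]
tool_rot: [0.338, 0.941, 0.001, 0.004]
ft_force: [0.0, 0.0, -0.4]
grip_width: 0.0857
grasp_force: 0.0
clock: 24.8
eef_pos: [0.4852, -0.0764, 0.124]
tool_rot: [0.336, 0.942, 0.001, 0.001]
ft_force: [0.4, -0.0, 0.4]
grip_width: 0.0853
grasp_force: 0.0
d mm [ 0.8  0.4 -4. ] rv [-0.002  0.002  0.004] now [ 0.4852 -0.0764  0.124 ] j [-0.16  0.3  -0.21  1.06  0.    0.53]
0.56 [258.8, 187.4]
[ 0.4925 -0.0762] 0.41210707239183575
```

```bash
cat > cfit.py <<'E'
from h import *
from scipy.optimize import least_squares
t=np.linspace(0,2*np.pi,40)
def cf(c,x0,z0=0):
    bot.camera(c);R_=bot.silhouettes(c,"candle")
    K,M=cam(c)
    for r in R_[:2]:
        cn=max(cv2.findContours(r["mask"].astype(np.uint8),0,1)[0],key=cv2.contourArea)[:,0].astype(float)
        def f(p):
            P=np.array([[p[0]+.019*np.cos(a),p[1]+.019*np.sin(a),z+z0] for a in t for z in(0,.015)])
            q=(K@(M[:3,:3]@P.T+M[:3,3:])).T;h=cv2.convexHull((q[:,:2]/q[:,2:]).astype(np.float32))
            return [cv2.pointPolygonTest(h,(a[0],a[1]),True) for a in cn]
        s=least_squares(f,x0,diff_step=1e-2,loss="soft_l1");print(c,round(r["confidence"],2),np.round(r["uv"]),s.x.round(4),np.sqrt(np.mean(s.fun**2)).round(2),atz(c,r["uv"],z0+.0075).round(4))
E
python3 -c "
from cfit import *
for c in('wrist','side','top'): cf(c,[.487,-.077])"
```

```text
side 0.94 [279. 329.] [ 0.4884 -0.074 ] 0.41 [ 0.4822 -0.0792  0.0075]
top 0.73 [358. 211.] [ 0.4874 -0.0774] 0.59 [ 0.4815 -0.0797  0.0075]
```

```bash
python3 -m inch '[3,0,-25,0,0,0,100,3,0,-45,0,0,0,100,3,0,-55,0,0,0,100,3,0,-55,0,0,0,100,3,0,-55,0,0,0,100]'; python3 -c "
from cfit import *
for c in('wrist','wrist','side','wrist'): cf(c,[.4885,-.076])
delta([.4885,-.076,.008],want(141,0))"
```

```text
clock: 25.62
eef_pos: [0.4893, -0.0761, 0.0698]
tool_rot: [0.335, 0.942, 0.001, 0.002]
ft_force: [0.1, -0.2, 0.9]
grip_width: 0.0857
grasp_force: 0.0
wrist 0.92 [252. 208.] [ 0.4901 -0.0768] 0.88 [ 0.4896 -0.0772  0.0075]
wrist 0.71 [250. 207.] [ 0.4885 -0.0764] 1.04 [ 0.4886 -0.0776  0.0075]
side 0.71 [284. 331.] [ 0.4883 -0.0746] 1.57 [ 0.4897 -0.083   0.0075]
wrist 0.94 [253. 209.] [ 0.4877 -0.0763] 0.68 [ 0.4897 -0.0767  0.0075]
d mm [ -1.5   0.4 -62.5] rv [-0.     0.007  0.003] now [ 0.49   -0.0764  0.0705] j [-0.16  0.36 -0.28  0.92  0.    0.53]
```

```bash
python3 -m inch '[-1,0,-20,0,0.005,0,100,-1,0,-40,0,0.005,0,100,-1,0,-55,0,0.005,0,100,-1,0,-60,0,0.005,0,100,-1,0,-60,0,0.005,0,100,-1,0,-60,0,0.005,0,60,-1,0,-60,0,0.005,0,30,-1,0,-60,0,0.005,0,20]' && python3 -m inch '[0,0,0,0,0,0,20,0,0,0,0,0,0,20,0,0,0,0,0,0,20,0,0,0,0,0,0,20]'
```

```text
clock: 26.68
eef_pos: [0.4896, -0.0765, 0.011]
tool_rot: [0.335, 0.942, 0.001, 0.002]
ft_force: [0.6, 0.5, 0.5]
grip_width: 0.0516
grasp_force: 0.0
clock: 27.02
eef_pos: [0.4895, -0.0763, 0.0112]
tool_rot: [0.335, 0.942, 0.001, 0.002]
ft_force: [-1.8, 0.4, 4.5]
grip_width: 0.0333
grasp_force: 59.0
```

```bash
python3 -m inch '[0,0,0,0,0,0,50,0,0,0,0,0,0,80,0,0,-2,0,0,0,80,0,0,-5,0,0,0,80,0,0,-7,0,0,0,80,0,0,-7,0,0,0,60,0,0,-7,0,0,0,30,0,0,-7,0,0,0,20]' && python3 -m inch '[0,0,0,0,0,0,20,0,0,0,0,0,0,20,0,0,0,0,0,0,20,0,0,0,0,0,0,20]'
```

```text
clock: 27.68
eef_pos: [0.4884, -0.0764, 0.003]
tool_rot: [0.335, 0.942, 0.0, 0.0]
ft_force: [-1.4, -0.0, 6.3]
grip_width: 0.034
grasp_force: 59.2
clock: 28.02
eef_pos: [0.4887, -0.0764, 0.0031]
tool_rot: [0.335, 0.942, 0.0, 0.001]
ft_force: [-0.4, -0.3, 2.7]
grip_width: 0.034
grasp_force: 59.8
```

```bash
python3 -m inch '[0,0,10,0,0,0,20,0,0,25,0,0,0,20,0,0,50,0,0,0,20,0,0,80,0,0,0,20,0,0,110,0,0,0,20,0,0,117,0,0,0,20,0,0,117,0,0,0,20]'; python3 - <<'E'
from cfit import *
T=bot.get_obs()["eef_pos"];print(T)
z0=T[2]-.003
for c in("wrist","side","top"): cf(c,T[:2],z0)
for c in("side",):
  r=bot.silhouettes(c,"candle")[0];K,M=cam(c)
  print(proj(c,[*T[:2],z0+.0075]))
E
```

```text
clock: 28.6
eef_pos: [0.4909, -0.0766, 0.1231]
tool_rot: [0.335, 0.942, 0.001, 0.004]
ft_force: [0.5, -1.0, -0.1]
grip_width: 0.0342
grasp_force: 59.6
[ 0.49090988 -0.07660704  0.12309053]
wrist 0.6 [254. 266.] [ 0.487  -0.0753] 3.48 [ 0.4871 -0.0756  0.1276]
side 0.49 [286. 284.] [ 0.4816 -0.0765] 3.9 [ 0.4882 -0.0866  0.1276]
side 0.42 [318. 229.] [0.5632 0.0151] 8.49 [0.5596 0.0112 0.1276]
top 0.47 [368. 208.] [ 0.4879 -0.0786] 3.51 [ 0.476  -0.0704  0.1276]
[286.34357668 277.6746179 ]
```

```bash
python3 -m inch '[8,28,0,0,0,0,20,17,58,0,0,0,0,20,26,90,0,0,0,0,20,35,122,0,0,0,0,20,45,154,0,0,0,0,20,54,186,0,0,0,0,20,60,206,0,0,0,0,20,64,217,0,0,0,0,20]' && python3 -m inch '[0,2,0,0,0,0,20,0,2,-5,0,0,0,20,0,2,-15,0,0,0,20,0,2,-25,0,0,0,20,0,2,-30,0,0,0,20,0,2,-35,0,0,0,20,0,2,-35,0,0,0,20,0,2,-35,0,0,0,20]';python3 -c "
from h import *
delta([.5543,.1425,.0737],want(141,0))
a=bot.camera('wrist');b=bot.camera('side')
a=cv2.resize(a[100:384,100:420],None,fx=1.25,fy=1.25);b=cv2.resize(b[120:260,220:370],None,fx=2.6,fy=2.53)
h=min(len(a),len(b));cv2.imwrite('pics/w9.png',np.hstack([a[:h],b[:h]]))"
```

```text
clock: 29.62
eef_pos: [0.5525, 0.1434, 0.1187]
tool_rot: [0.334, 0.943, 0.0, -0.0]
ft_force: [0.1, -0.3, -0.5]
grip_width: 0.0342
grasp_force: 59.7
clock: 30.28
eef_pos: [0.5523, 0.1421, 0.0844]
tool_rot: [0.335, 0.942, 0.0, 0.0]
ft_force: [1.5, 1.1, -0.2]
grip_width: 0.0342
grasp_force: 59.7
d mm [  2.    0.4 -10.7] rv [-0.     0.     0.003] now [0.5523 0.1421 0.0844] j [ 0.25  0.48 -0.05  1.04  0.    0.94]
```

View pics/w9.png

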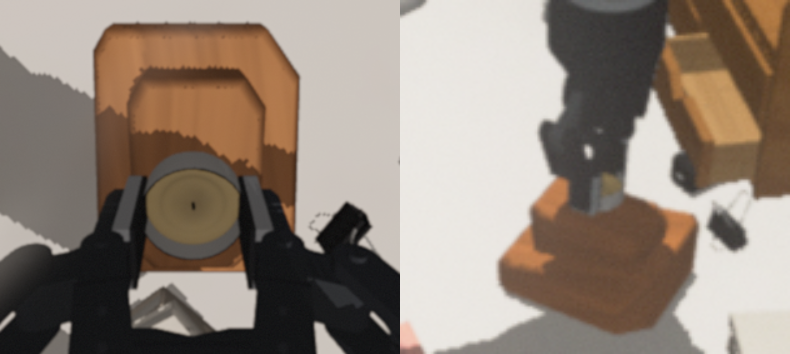

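The candle is held level between the pads at crop (193,207), over the middle of the wedge. The wedge itself sits squarely on the foot.

```bash
python3 -m inch '[2,0,-3,0,0,0,20,2,0,-6,0,0,0,20,2,0,-8,0,0,0,20,2,0,-8,0,0,0,20,2,0,-8,0,0,0,20]';python3 -m inch '[0,0,-1,0,0,0,20,0,0,-1,0,0,0,20]';python3 -m inch '[0,0,-1,0,0,0,20,0,0,-1,0,0,0,20]';python3 -m inch '[0,0,-1,0,0,0,20,0,0,-1,0,0,0,20]'
```

```text
clock: 30.8
eef_pos: [0.5544, 0.1427, 0.0766]
tool_rot: [0.335, 0.942, 0.0, 0.0]
ft_force: [0.4, -0.2, 0.3]
grip_width: 0.0345
grasp_force: 59.7
clock: 30.97
eef_pos: [0.5546, 0.1427, 0.0758]
tool_rot: [0.335, 0.942, 0.0, 0.0]
ft_force: [0.3, -0.1, -0.3]
grip_width: 0.0342
grasp_force: 59.7
clock: 31.13
eef_pos: [0.5545, 0.1427, 0.0748]
tool_rot: [0.335, 0.942, 0.0, 0.0]
ft_force: [0.1, -0.2, 0.0]
grip_width: 0.0342
grasp_force: 59.7
clock: 31.3
eef_pos: [0.5547, 0.1427, 0.0739]
tool_rot: [0.335, 0.942, 0.001, 0.0]
ft_force: [-0.4, -0.5, -0.1]
grip_width: 0.0339
grasp_force: 59.7
```

```bash
python3 -m inch '[0,0,-1,0,0,0,20,0,0,-1,0,0,0,20]';python3 -m inch '[0,0,-1,0,0,0,20,0,0,-1,0,0,0,20]'
```

```text
clock: 31.47
eef_pos: [0.5547, 0.1427, 0.0738]
tool_rot: [0.335, 0.942, 0.001, 0.001]
ft_force: [-2.1, 0.7, 5.5]
grip_width: 0.0344
grasp_force: 60.3
clock: 31.63
eef_pos: [0.5548, 0.1428, 0.0738]
tool_rot: [0.335, 0.942, 0.001, 0.001]
ft_force: [-4.0, -0.9, 10.3]
grip_width: 0.0343
grasp_force: 60.9
```

```bash
python3 -m inch '[0,0,2,0,0,0,20,0,0,2,0,0,0,45,0,0,2,0,0,0,60,0,0,2,0,0,0,80,0,0,2,0,0,0,100,0,0,2,0,0,0,100]' && python3 -m inch '[0,0,10,0,0,0,100,0,0,30,0,0,0,100,0,0,60,0,0,0,100,0,0,90,0,0,0,100,0,0,120,0,0,0,100,0,0,130,0,0,0,100,0,0,130,0,0,0,100,0,0,130,0,0,0,100]' && python3 - <<'E'
from cfit import *
print("target candle ~(.5543,.1425)")
for c in("wrist","side","top","wrist"): cf(c,[.5543,.1425],.0705)
from lying import *
s=np.radians(12);F=R.from_rotvec([0,0,np.radians(141)])*R.from_rotvec([0,s,0])
p2=lambda p:F.apply(R.from_rotvec([0,0,p[2]]).apply(L*[-1,-1,1])+[p[0],p[1],0])+[.555,.141,.042]
K,M=cam("side");r=views(["side"])
if r: print(fit(r,p2,[(0,0,0)]).x)
a=bot.camera('wrist');b=bot.camera('side')
a=cv2.resize(a[30:300,100:420],None,fx=1.25,fy=1.25);b=cv2.resize(b[120:260,220:370],None,fx=2.6,fy=2.41)
h=min(len(a),len(b));cv2.imwrite('pics/w10.png',np.hstack([a[:h],b[:h]]))
E
```

```text
clock: 32.13
eef_pos: [0.5544, 0.1427, 0.0735]
tool_rot: [0.335, 0.942, 0.0, 0.0]
ft_force: [-0.4, 0.7, -0.4]
grip_width: 0.0839
grasp_force: 0.0
clock: 32.8
eef_pos: [0.5547, 0.1427, 0.2042]
tool_rot: [0.335, 0.942, 0.001, 0.001]
ft_force: [-0.3, 0.2, 0.4]
grip_width: 0.0854
grasp_force: 0.0
target candle ~(.5543,.1425)
wrist 0.76 [253. 178.] [0.552  0.1425] 0.73 [0.5504 0.1434 0.078 ]
top 0.18 [247. 184.] [0.5351 0.1655] 2.7 [0.5294 0.1645 0.078 ]
wrist 0.66 [254. 185.] [0.5552 0.1421] 1.02 [0.5564 0.1404 0.078 ]
side 0.88 [295.1, 206.9]
[-0.00072393 -0.00245911  0.01885936]
```

```bash
python3 -c "
from workcell import bot
print(bot.job_done())"
```

```text
the job is handed in; nothing more can be done
None
```

The candle stand is built and handed in at about 33 s: the wedge rested by itself on the desk and was then set centrally on the foot, thick end over the low side, with the tealight upright on its middle. The final check was by camera fits only, because I had used all 10 picture views. The wrist-camera fits put the tealight within about 2–3 mm of the wedge's middle.

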